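# Tuck the seal case's lid under its lip

## Task

Shut the grey seal case: with the fingertips push its sprung steel lid over from behind, press it down flat and, while keeping it down, push it along until its free edge is tucked fully home beneath the lip, so that it stays shut once you take your hand away. Only push the lid: do not grip it or touch the rubber gasket on its underside, and leave the tools and parts around the case where they are.

Things in the scene. Friction and masses are not known exactly. Their poses are not given: they have to be found in the camera images.
- case: Grey steel case screwed to the bench, 170 mm long (its x), 104 wide (its y), 44 high, open on top, rubber seals inside. Origin: centre of its underside, z up. The lid is hinged across its -x end (roughly towards the robot), the lip runs across its +x end. Hinge line parallel to y, 46 mm up, at case x = -62 mm + the value of joint runner.
- lip_edge (a point): Middle of the lip's inner edge, on its underside: case x = +64 mm, 54 mm up (4 mm above the shut lid's top face); axes as the case. Lip 96 mm wide, 3 mm thick, level from case x = +64 to +81 mm; an upturned lead-in in front of it reaches back to x = +57 mm, its top 61 mm up. Behind the lip is a 60 mm high upright.
- lid (a joint): Angle of the lid, rad: 0 = flat and shut, 1.57 = upright, up to 1.75. Spring and hinge friction hold it at 1.2 to 1.65 at the start; let go much lower it springs up again, unless its edge is beneath the lip. Holding it flat takes about 2 N at mid-length.
- runner (a joint): How far lid and hinge have slid along the case's +x, m: 0 to 5 mm at the start, 28 mm = stop, fully home. About 4 N of friction; stays where left. Shut, the lid's free edge is at case x = 48 mm + this value: up to 9 mm it folds down clear of the lip, above 16 mm it is under the level part. Slid too far while raised, the edge lands on the lip and must be slid back.
- ledge (a point): Middle of the push ledge: a step across the lid's outer face, 64 mm wide, 10 mm high, whose square face looks towards the hinge, 75 mm from the hinge line; its other side slopes down towards the free edge. The point is half-way up that face; axes turn with the lid (x from hinge to free edge, z out of the outer face). Push here to slide the lid.
- lid_edge (a point): Middle of the lid's free edge, 110 mm from the hinge line, half-way through the 4 mm plate. The lid is bare steel, 86 mm wide; its outer face is 4 mm off the hinge line and is the top face when shut; frame as for ledge.
- gasket: Black rubber sheet stuck beneath the lid (its inner face), 85 x 66 x 2 mm, set in from the edges; must not be touched. Origin on the hinge line, frame as for ledge.
- socket: upright steel socket (tube), 30 mm across, 40 mm tall, beside the case; loose, to be left alone; origin at the centre of its underside
- valve: brass pump valve, stepped and round, 38 mm across, 50 mm tall, beside the case; loose, to be left alone; origin at the centre of its underside
- pot: small open white plastic pot, 54 mm across, 38 mm tall, beside the case; loose, to be left alone; origin at the centre of its underside
- screwdriver: blue-handled screwdriver, 190 mm, lying beyond the lip end of the case; loose, to be left alone; origin at mid-length, handle to its -x
- wrench: steel wrench, 200 mm, lying on the right of the bench; loose, to be left alone; origin at mid-length, handle to its -x
- bowl: open steel bowl, 170 mm across, 70 mm tall, on the right of the bench; loose, to be left alone; origin at the centre of its underside
- pliers: pliers with red handles, about 190 mm long, lying on the left of the bench; loose, to be left alone; origin under its pivot
- sprayer: white spray bottle, 88 mm across, 230 mm tall, on the left of the bench; loose, to be left alone; origin at the centre of its underside
There are look-alikes about, which are no part of the job. Leave any yellow look-alike of the case alone.

How it is judged:
By the outcome, as a careful person would: the job done as asked, in the order asked, and still so for the second after the job is handed in, with the robot touching nothing.
It also fails if it takes over 40 s, if anything falls off the work surface, if the arm or the gripper's body presses on something with over 40 N, if the wrist force passes 120 N, or if a joint passes its speed limit or range.

## Robot

A 7-joint arm with a two-finger parallel gripper is mounted at the origin on the work surface. World frame = base frame: x ahead of the robot, y to its left, z up, the work surface at z = 0. Lengths are in m, angles in degrees, forces in N, time in s.
With the tool pointing down it reaches from about 0.425 to 0.925 m from the base axis. Payload 6.8 kg.
Tool frame: the origin (TCP) lies between the finger pads; the fingertips stand 17 mm ahead of it and the grasp point (between the pads) lies 2 mm behind it; z points along the fingers, y is the line along which they close (so a half turn about z gives the same grasp; the last joint's range is limited). The gripper opens to 88 mm and grips with 3 to 60 N. Pads are 20 mm wide; open, the fingers measure 115 mm over their backs; the gripper's body (75 mm by 178 mm) begins 61 mm behind the grasp point.
Start: joints at [62.504, 27.33, 1.283, 89.118, -0.659, 63.558, -4.761], TCP at [0.245, -0.629, 0.24] pointing down, gripper open.
Joint ranges: [-169.35, 169.35], [-19.33, 120.38], [-80.79, 83.38], [13.8, 139.57], [-78.32, 258.32], [9.67, 109.79], [-169.56, 169.56]. Speed limits (degrees/s): [136.94, 136.94, 180, 180, 180, 180, 180].

## Interface

Orientations are given as [roll, pitch, yaw] about the fixed x, y, z axes, in that order (R = Rz(yaw) Ry(pitch) Rx(roll)).
In Python, from cell import arm gives the robot as it stands.
- The arm moves only by the tool carry_out, never from a script. Its arguments are lists of equal length, an entry for each row: "fingers": the gripper's target within -1 to 1 (fully open at 1, half-way at 0, shut at -1); "translation": the shift along the tool's x, y, z in mm, a list of three; "roll": the turn about the tool's z in rad. In form: {"fingers": [fingers, ...], "translation": [[x, y, z], ...], "roll": [roll, ...]}. A call has 1 to 10 rows; each row shifts and turns the commanded pose from where the row before left it, along the tool's axes as they then stand; what a row does not reach is not made up. A row lasts 1/8 s, in which the tool goes at most 62.5 mm and 10.7 degrees, less where a joint would pass 70% of its speed; a pose out of reach is approached as far as the arm can. A call with a gripper value outside its range is refused whole. The fingers move at their own pace and stop on an object; "force" is the grip in N (left out, the last holds). Time passes only in rows, so rows that do not move let the fingers close. It gives the time, the measured TCP pose, the force, the opening and the grip force at its end, in the units of the state.
- arm.observe(): the state, without advancing time (a new reading comes with each control period).
- arm.camera(name): name is "side" or "top"; returns (picture, depth): 384x512x3 uint8, red, green, blue; 384x512 float32, m along the optical axis (not along the pixel's ray), 0 where there is no reading.
- arm.get_calibration(name): a dict with "fovy" (degrees; the focal length in pixels is half the picture's height over the tangent of half this angle, whatever the lens; pixels are square), "cx", "cy" (the principal point, pixels), "rvec" (rotation vector, rad) and "tvec" (3), from world to camera coordinates, as OpenCV has them. Camera axes: x right, y down, z forward; pixel columns grow to the right and rows downward; lengths in m; the calibration is good to about 2 mm. A picture is of the moment at which its call begins. get_calibration takes no time and is no camera call.
- arm.job_done(): hands the job in; it is judged then, once.
The state is a dict: "time_s": time; "joints": joint angles; "joint_vel": joint speeds; "tau": joint torques, N m; "tcp_pos": TCP position; "orientation": TCP orientation; "contact_force": force on the tool from outside, world axes, zero at the start; "moment": the same for the moment, N m; "opening": finger opening in m; "grip_force": force on a finger pad.
Only numpy, scipy, OpenCV 4.12 (cv2) and the standard library are available. Lean on these libraries where they do the work, as an engineer would, in place of code of your own. Each camera call takes 0.05 s, during which the arm holds its last target. There are 200 camera calls.

## Working session

There is one attempt and no reset: what is moved stays moved. The work goes in short steps, Python scripts to look and compute and a tool call to move; the robot and the scene stay as the last step left them, time stands still between calls to the robot, and variables do not carry over. Pictures are saved under pics/ and viewed, at most 10 in all, crops included, and the job is handed in when it is done.

Besides the shell and the picture viewer there is one more tool, called as name([rows], argument=value, ...), one row to a line, values as JSON. carry_out: Moves the arm, as the interface text tells. Its arguments: {"type":"object","properties":{"fingers":{"type":"array"},"translation":{"type":"array"},"roll":{"type":"array"},"force":{"type":"number"}},"required":["fingers","translation","roll"]}

```bash
mkdir -p pics; cat > h.py <<'E'
import numpy as np, cv2
from cell import arm
def cal(n):
    c=arm.get_calibration(n); f=192/np.tan(np.radians(c["fovy"])/2)
    R=cv2.Rodrigues(np.array(c["rvec"],float))[0]; t=np.array(c["tvec"],float).ravel()
    return f,c["cx"],c["cy"],R,t
def cloud(n,d):
    f,cx,cy,R,t=cal(n); v,u=np.mgrid[0:384,0:512]
    P=np.dstack([(u-cx)/f*d,(v-cy)/f*d,d]).reshape(-1,3)
    W=((P-t)@R).reshape(384,512,3); W[d<=0]=np.nan
    return W
def proj(n,p):
    f,cx,cy,R,t=cal(n); q=np.atleast_2d(p)@R.T+t
    return np.c_[q[:,0]/q[:,2]*f+cx,q[:,1]/q[:,2]*f+cy]
def snap(n,tag):
    im,d=arm.camera(n); np.savez(f"{tag}.npz",im=im,d=d)
    cv2.imwrite(f"pics/{tag}.png",cv2.cvtColor(im,cv2.COLOR_RGB2BGR)); return im,d
E
python3 - <<'E'
from h import *
for n in("top","side"):
    im,d=snap(n,n+"0"); print(n,cal(n)); 
a=cv2.imread("pics/top0.png");b=cv2.imread("pics/side0.png")
print(arm.observe())
E
```

```text
top (np.float64(493.91606515466793), 250.79396536231292, 195.92050467989299, array([[ 0.00750956, -0.99995056,  0.00651738],
       [-0.99536384, -0.00809976, -0.09583953],
       [ 0.09588758, -0.00576745, -0.99537546]]), array([-0.00348883,  0.58930113,  1.32208561]))
side (np.float64(431.50104829651326), 254.16192817095572, 186.70520918184528, array([[-0.73005092, -0.68337238,  0.00527792],
       [-0.52503867,  0.55592493, -0.64442367],
       [ 0.43744721, -0.47323321, -0.76465043]]), array([0.43571875, 0.32465528, 0.9832028 ]))
{'time_s': 0.1, 'joints': array([62.50423717, 27.36991863,  1.2808827 , 89.17023217, -0.65877739,
       63.55887955, -4.76140667]), 'joint_vel': array([-0.11016626, -0.11153272,  0.01256041, -0.04663397, -0.00501744,
        0.00232033,  0.06675134]), 'tau': array([ 3.77572869e-03, -5.84087276e+01,  1.53957266e+00, -2.73314148e+01,
       -5.42234012e-02,  1.30767311e-02,  3.51990172e-05]), 'tcp_pos': array([ 0.24501871, -0.62841979,  0.23881033]), 'orientation': array([-1.79908595e+02,  7.04604158e-03,  2.13025327e+01]), 'contact_force': array([ 0.78194746, -0.65853758,  0.63276364]), 'moment': array([-0.00741336, -0.00674645,  0.01397671]), 'grip_force': 0.0, 'opening': 0.08751992955461492}
```

View pics/top0.png

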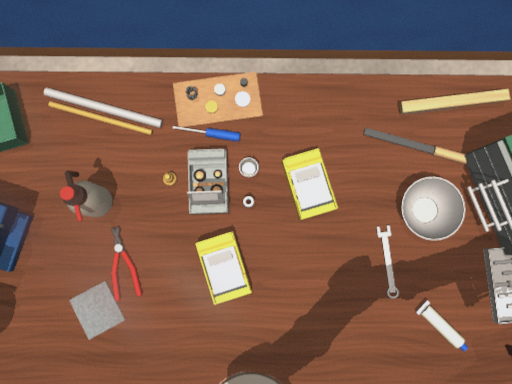

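View pics/side0.png

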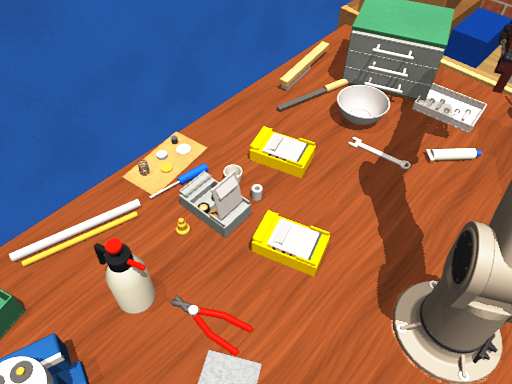

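The candidates in the top view are the grey case at (208,181) and the yellow look-alikes at (310,184) and (223,268). The grey one, with its lid up, matches the description. I'll enlarge it and measure.

```bash
python3 - <<'E'
from h import *
for n,(x0,y0,x1,y1) in dict(top=(150,120,270,225),side=(160,150,280,250)).items():
    z=np.load(n+"0.npz"); W=cloud(n,z["d"]); 
    c=cv2.imread(f"pics/{n}0.png")[y0:y1,x0:x1]
    c=cv2.resize(c,None,fx=4,fy=4,interpolation=cv2.INTER_CUBIC)
    if n=="top": A=c
    else: B=c
    np.save(n+"W.npy",W)
h=max(A.shape[0],B.shape[0])
pad=lambda c:np.vstack([c,np.zeros((h-c.shape[0],c.shape[1],3),np.uint8)])
cv2.imwrite("pics/crop.png",cv2.resize(np.hstack([pad(A),pad(B)]),(800,int(h*800/960))))
W=np.load("topW.npy"); im=np.load("top0.npz")["im"]
m=np.zeros((384,512),bool); m[140:222,180:236]=1
hsv=cv2.cvtColor(im,cv2.COLOR_RGB2HSV)
g=m&(hsv[...,1]<60)
P=W[m]; print("desk z",np.nanmedian(W[222:232,180:236,2]))
case=m&(W[...,2]>.036)&(W[...,2]<.066)
case&=(np.mgrid[0:384,0:512][1]<230)
cc,lab,st,_=cv2.connectedComponentsWithStats(case.astype(np.uint8)); print(st)
i=1+np.argmax(st[1:,4]); Q=W[lab==i]
r=cv2.minAreaRect((Q[:,:2]*1000).astype(np.float32)); print(r, cv2.boxPoints(r))
for u in (195,200,205,208,212,217,222,226):
  print(u,[tuple((W[v,u]*1000).round().astype(int)) for v in range(148,218,3)])
E
```

```text
desk z 0.0005507536559544994
[[     0      0    512    384 195505]
 [   187    148     41     65   1103]]
((628.8975830078125, 120.25468444824219), (170.9426727294922, 104.10137176513672), 2.7969396114349365) [[540.98816  168.07266 ]
 [546.068     64.095314]
 [716.807     72.43671 ]
 [711.7272   176.41406 ]]
195 [(np.int64(726), np.int64(159), np.int64(0)), (np.int64(707), np.int64(153), np.int64(56)), (np.int64(699), np.int64(153), np.int64(56)), (np.int64(690), np.int64(152), np.int64(59)), (np.int64(684), np.int64(154), np.int64(45)), (np.int64(676), np.int64(153), np.int64(46)), (np.int64(675), np.int64(158), np.int64(4)), (np.int64(666), np.int64(158), np.int64(1)), (np.int64(655), np.int64(156), np.int64(19)), (np.int64(648), np.int64(157), np.int64(9)), (np.int64(639), np.int64(156), np.int64(14)), (np.int64(632), np.int64(157), np.int64(7)), (np.int64(623), np.int64(156), np.int64(10)), (np.int64(614), np.int64(155), np.int64(15)), (np.int64(606), np.int64(156), np.int64(11)), (np.int64(584), np.int64(141), np.int64(149)), (np.int64(578), np.int64(142), np.int64(137)), (np.in
[... 7273 characters left out ...]
p.int64(69), np.int64(33)), (np.int64(644), np.int64(69), np.int64(44)), (np.int64(636), np.int64(69), np.int64(45)), (np.int64(628), np.int64(69), np.int64(44)), (np.int64(620), np.int64(69), np.int64(41)), (np.int64(611), np.int64(68), np.int64(45)), (np.int64(603), np.int64(68), np.int64(45)), (np.int64(595), np.int64(68), np.int64(45)), (np.int64(586), np.int64(68), np.int64(50)), (np.int64(578), np.int64(68), np.int64(55)), (np.int64(569), np.int64(67), np.int64(61)), (np.int64(561), np.int64(67), np.int64(60)), (np.int64(554), np.int64(67), np.int64(59)), (np.int64(547), np.int64(68), np.int64(43)), (np.int64(541), np.int64(69), np.int64(2)), (np.int64(533), np.int64(69), np.int64(2))]
```

View pics/crop.png

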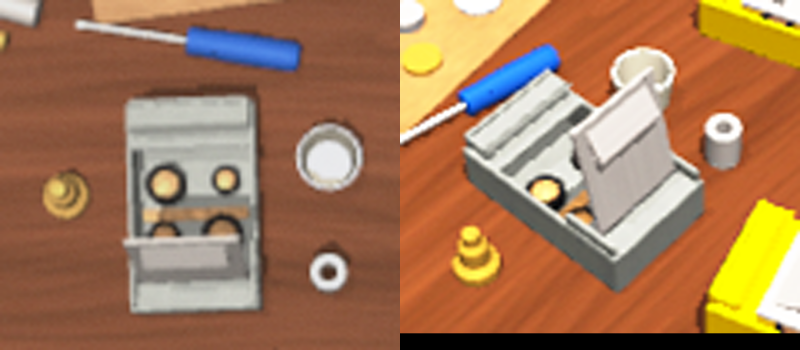

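The crop confirms it: grey case, lip at the far end, lid upright with the push ledge facing the robot. The case centre is at about (629,120) mm with yaw 2.8°. The lid is at about 1.36 rad and the runner at about 2 mm. I'll shut the fingers, align the yaw and travel over at z = 0.24.

carry_out([
  [0,0,0],
  [0,0,0],
  [20,-45,0],
  [20,-45,0],
  [20,-45,0],
  [20,-45,0],
  [20,-45,0],
  [20,-45,0],
  [20,-45,0],
  [20,-45,0],
], fingers=[-1,-1,-1,-1,-1,-1,-1,-1,-1,-1], roll=[0.1615,0.1615,0,0,0,0,0,0,0,0])

```text
time_s: 1.35
tcp_pos: [0.3877, -0.2599, 0.2395]
orientation: [-180.0, 0.0, 2.8]
contact_force: [0.7, 0.1, 0.1]
opening: 0.0002
grip_force: 0.0
```

carry_out([
  [20,-45,0],
  [20,-45,0],
  [20,-45,0],
  [20,-45,0],
  [20,-45,0],
  [20,-45,0],
  [20,-45,0],
  [20,-45,0],
  [0,0,0],
  [0,0,0],
], fingers=[-1,-1,-1,-1,-1,-1,-1,-1,-1,-1], roll=[0,0,0,0,0,0,0,0,0,0])

```text
time_s: 2.6
tcp_pos: [0.5293, 0.105, 0.2391]
orientation: [180.0, 0.1, 2.8]
contact_force: [-0.1, -0.4, -0.6]
opening: 0.0005
grip_force: 0.0
```

```bash
cat >> h.py <<'E'
C=np.array([628.9,120.3]);a=np.radians(2.8);Rc=np.array([[np.cos(a),np.sin(a)],[-np.sin(a),np.cos(a)]])
def tip():
    o=arm.observe(); p=o["tcp_pos"]*1000; q=Rc@(p[:2]-C)
    print("t",o["time_s"].__round__(2),"case xy",q.round(1),"tip z",round(p[2]-17,1),"rpy",o["orientation"].round(2),"F",o["contact_force"].round(2),"op",round(o["opening"],4)); return q
E
python3 - <<'E'
from h import *
tip()
h,s=-60.3,62
for th in (1.36,1.2,1.05,.9,.75,.6,.45,.3,.15,0):
    c,n=np.cos(th),np.sin(th)
    xp=h+s*c-4*n; zp=46+s*n+4*c; xl=h+75*c-14*n; zl=46+75*n+14*c
    print(th,"plate",round(xp,1),round(zp,1),"ledge",round(xl,1),round(zl,1),"TCPx",round(min(xp,xl if zl>zp else 1e9)-10,1))
E
```

```text
t 2.6 case xy [-100.2  -10.4] tip z 222.1 rpy [1.7995e+02 7.0000e-02 2.7800e+00] F [-0.06 -0.38 -0.6 ] op 0.0005
1.36 plate -51.2 107.5 ledge -58.3 122.3 TCPx -68.3
1.2 plate -41.6 105.2 ledge -46.2 121.0 TCPx -56.2
1.05 plate -32.9 101.8 ledge -35.1 118.0 TCPx -45.1
0.9 plate -24.9 97.1 ledge -24.6 113.5 TCPx -34.9
0.75 plate -17.7 91.2 ledge -15.0 107.4 TCPx -27.7
0.6 plate -11.4 84.3 ledge -6.3 99.9 TCPx -21.4
0.45 plate -6.2 76.6 ledge 1.1 91.2 TCPx -16.2
0.3 plate -2.3 68.1 ledge 7.2 81.5 TCPx -12.3
0.15 plate 0.4 59.2 ledge 11.8 71.1 TCPx -9.6
0 plate 1.7 50.0 ledge 14.7 60.0 TCPx -8.3
```

carry_out([
  [0,-10,38],
  [0,0,38],
  [0,0,38],
  [12,0,0],
  [12,0,0],
  [6,0,0],
  [0,0,0],
], fingers=[-1,-1,-1,-1,-1,-1,-1], roll=[0,0,0,0,0,0,0])

```text
time_s: 3.48
tcp_pos: [0.5605, 0.1174, 0.1268]
orientation: [-180.0, -0.1, 2.8]
contact_force: [-0.9, -0.2, -0.1]
opening: 0.0004
grip_force: 0.0
```

```bash
python3 - <<'E'
from h import *
tip(); im,d=snap("side","s1"); cv2.imwrite("pics/s1c.png",cv2.resize(cv2.cvtColor(im[120:260,150:310],cv2.COLOR_RGB2BGR),None,fx=4,fy=4))
E
```

```text
t 3.48 case xy [-68.5   0.4] tip z 109.8 rpy [-1.7998e+02 -1.2000e-01  2.7600e+00] F [-0.9  -0.24 -0.12] op 0.0004
```

View pics/s1c.png

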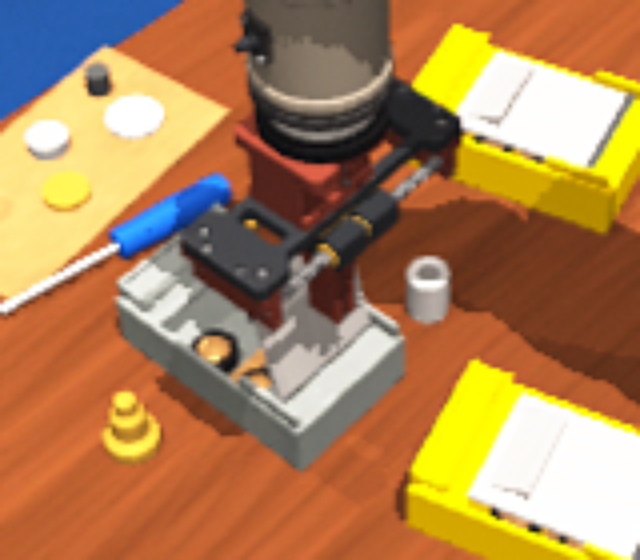

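The picture shows the shut fingers behind the upright lid, around (330,290) in the crop, and clear of the socket. Next I fold the lid over along the computed arc.

carry_out([
  [6,0,2],
  [6,0,2],
  [6,0,1],
  [5,0,2],
  [5,0,2],
  [5,0,3],
  [4,0,3],
  [4,0,3],
  [0,0,0],
], fingers=[-1,-1,-1,-1,-1,-1,-1,-1,-1], roll=[0,0,0,0,0,0,0,0,0])

```text
time_s: 4.65
tcp_pos: [0.6004, 0.1193, 0.1073]
orientation: [-180.0, 0.0, 2.8]
contact_force: [0.5, 0.1, 0.7]
opening: 0.0003
grip_force: 0.0
```

```bash
python3 - <<'E'
from h import *
tip(); im,d=snap("side","s2"); cv2.imwrite("pics/s2c.png",cv2.resize(cv2.cvtColor(im[150:250,160:300],cv2.COLOR_RGB2BGR),None,fx=5,fy=5))
E
```

```text
t 4.65 case xy [-28.6   0.4] tip z 90.3 rpy [-1.80e+02  1.00e-02  2.79e+00] F [0.46 0.08 0.72] op 0.0003
```

View pics/s2c.png

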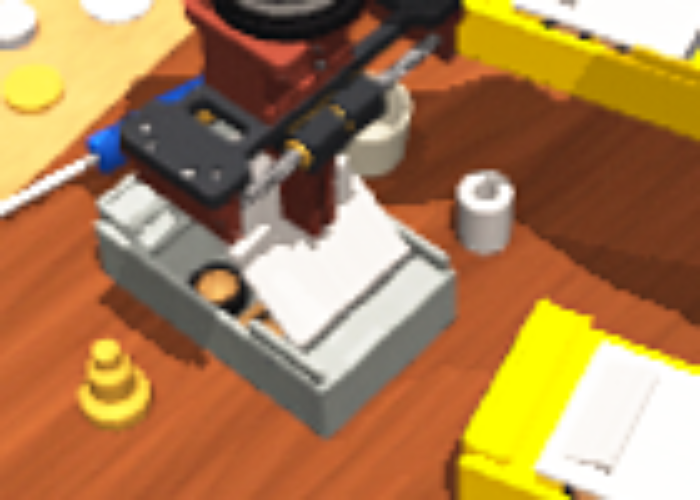

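The lid, spanning about (245,250) to (400,210) in the crop, is following at about 0.75 rad with the tips below the ledge. I continue down to flat.

carry_out([
  [3,0,4],
  [3,0,4],
  [2,0,4],
  [2,0,4],
  [2,0,4],
  [2,0,4],
  [1,0,5],
  [1,0,5],
  [1,0,4],
  [0,0,0],
], fingers=[-1,-1,-1,-1,-1,-1,-1,-1,-1,-1], roll=[0,0,0,0,0,0,0,0,0,0])

```text
time_s: 5.95
tcp_pos: [0.6169, 0.1201, 0.0692]
orientation: [180.0, 0.0, 2.8]
contact_force: [1.2, -0.6, 1.6]
opening: 0.0007
grip_force: 0.6
```

carry_out([
  [0,0,2],
  [0,0,2],
  [0,0,0],
], fingers=[-1,-1,-1], roll=[0,0,0])

```text
time_s: 6.32
tcp_pos: [0.6172, 0.1202, 0.0666]
orientation: [180.0, -0.0, 2.8]
contact_force: [-1.9, -0.9, 9.4]
opening: 0.0005
grip_force: 4.8
```

```bash
python3 - <<'E'
from h import *
tip(); im,d=snap("side","s3"); cv2.imwrite("pics/s3c.png",cv2.resize(cv2.cvtColor(im[150:250,160:300],cv2.COLOR_RGB2BGR),None,fx=5,fy=5))
E
```

```text
t 6.33 case xy [-11.7   0.4] tip z 49.6 rpy [ 1.7999e+02 -1.0000e-02  2.7900e+00] F [-1.92 -0.87  9.36] op 0.0005
```

View pics/s3c.png

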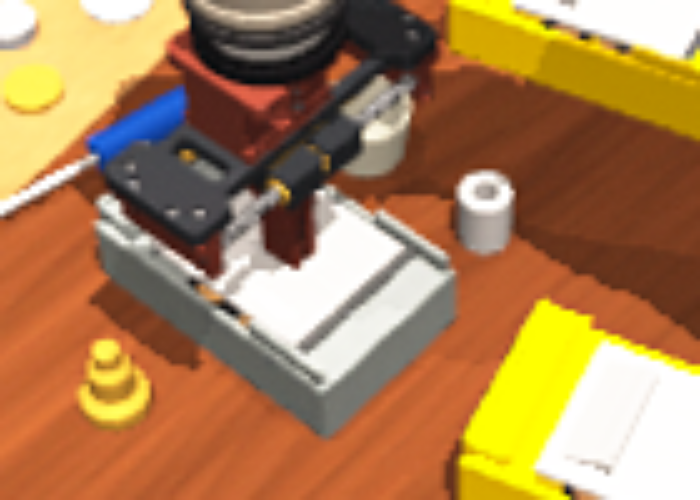

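The lid is flat: tip z is 49.6 mm and the press is 9 N. The tips sit just behind the ledge at (290,255). Now I slide forward while keeping the lid down.

carry_out([
  [3,0,0],
  [3,0,0],
  [3,0,0],
  [3,0,0],
  [3,0,0],
  [3,0,0],
  [3,0,0],
  [3,0,0],
  [0,0,0],
], fingers=[-1,-1,-1,-1,-1,-1,-1,-1,-1], roll=[0,0,0,0,0,0,0,0,0])

```text
time_s: 7.5
tcp_pos: [0.6406, 0.1213, 0.0666]
orientation: [180.0, 0.1, 2.8]
contact_force: [-2.9, -1.7, 11.0]
opening: 0.0003
grip_force: 5.2
```

```bash
python3 -c "
from h import *
tip()"
```

```text
t 7.5 case xy [11.8  0.4] tip z 49.6 rpy [1.7997e+02 6.0000e-02 2.7900e+00] F [-2.94 -1.67 10.98] op 0.0003
```

carry_out([
  [3,0,0],
  [3,0,0],
  [3,0,0],
  [3,0,0],
  [3,0,0],
  [2,0,0],
  [0,0,0],
], fingers=[-1,-1,-1,-1,-1,-1,-1], roll=[0,0,0,0,0,0,0])

```text
time_s: 8.38
tcp_pos: [0.6548, 0.1221, 0.0657]
orientation: [179.9, 0.4, 2.8]
contact_force: [-9.7, -2.2, 12.7]
opening: 0.0004
grip_force: 6.2
```

carry_out([
  [1,0,0],
  [1,0,0],
  [0,0,0],
], fingers=[-1,-1,-1], roll=[0,0,0])

```text
time_s: 8.75
tcp_pos: [0.6567, 0.1222, 0.0657]
orientation: [179.9, 0.4, 2.8]
contact_force: [-9.7, -0.9, 11.5]
opening: 0.0003
grip_force: 6.1
```

carry_out([
  [1,0,0],
  [1,0,0],
  [0,0,0],
], fingers=[-1,-1,-1], roll=[0,0,0])

```text
time_s: 9.12
tcp_pos: [0.6588, 0.1223, 0.0656]
orientation: [179.9, 0.4, 2.8]
contact_force: [-8.8, -1.5, 11.5]
opening: 0.0007
grip_force: 5.8
```

```bash
python3 -c "
from h import *
tip()"
```

```text
t 9.12 case xy [29.9  0.5] tip z 48.6 rpy [179.93   0.38   2.82] F [-8.76 -1.54 11.51] op 0.0007
```

It is sliding at about 9 N. I keep going until the force rises at the stop.

carry_out([
  [1,0,0],
  [1,0,0],
  [0,0,0],
], fingers=[-1,-1,-1], roll=[0,0,0])

```text
time_s: 9.5
tcp_pos: [0.6599, 0.1224, 0.0654]
orientation: [179.9, 0.5, 2.8]
contact_force: [-11.1, -2.3, 12.3]
opening: 0.0007
grip_force: 7.9
```

carry_out([
  [1,0,0],
  [1,0,0],
  [0,0,0],
], fingers=[-1,-1,-1], roll=[0,0,0])

```text
time_s: 9.88
tcp_pos: [0.66, 0.1224, 0.065]
orientation: [179.9, 0.7, 2.8]
contact_force: [-15.7, -1.9, 15.9]
opening: 0.0001
grip_force: 10.0
```

It stopped at case x = 31 mm, exactly where the runner stop was predicted. I ease off and lift away.

carry_out([
  [-1,0,-1],
  [-2,0,-2],
  [-2,0,-4],
  [-2,0,-10],
  [0,0,-30],
  [0,0,-40],
  [0,0,-40],
  [-50,0,-10],
  [-50,0,0],
  [0,0,0],
], fingers=[-1,-1,-1,-1,-1,-1,-1,-1,-1,-1], roll=[0,0,0,0,0,0,0,0,0,0])

```text
time_s: 11.12
tcp_pos: [0.5564, 0.1171, 0.2035]
orientation: [179.9, 0.0, 2.9]
contact_force: [1.3, 0.2, 0.5]
opening: 0.0003
grip_force: 0.0
```

```bash
python3 - <<'E'
from h import *
tip(); im,d=snap("side","s4"); im2,d2=snap("top","t4")
A=cv2.resize(im[150:250,160:280],(480,400));B=cv2.resize(im2[140:225,180:250],(320,400))
cv2.imwrite("pics/s4c.png",cv2.cvtColor(np.hstack([A,B]),cv2.COLOR_RGB2BGR))
E
```

```text
t 11.12 case xy [-72.5   0.4] tip z 186.5 rpy [1.7994e+02 2.0000e-02 2.8800e+00] F [1.34 0.16 0.46] op 0.0003
```

View pics/s4c.png

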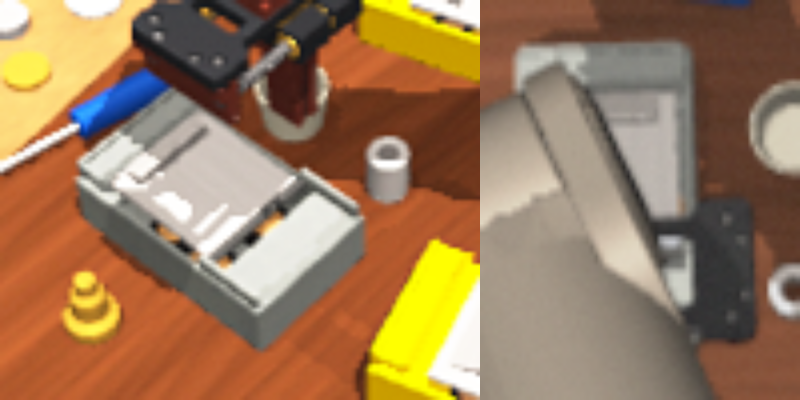

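The lid lies flat under the lip with the neighbours undisturbed. One number check on its position before handing in.

```bash
python3 - <<'E'
from h import *
W=cloud("side",np.load("s4.npz")["d"])*1000
P=W.reshape(-1,3); q=(P[:,:2]-C)@Rc.T; z=P[:,2]
m=(abs(q[:,1])<28)&(z<75)
for lo in range(-50,80,4):
    k=m&(q[:,0]>=lo)&(q[:,0]<lo+4)
    if k.sum()>3: print(lo,k.sum(),np.median(z[k]).round(1),end=" | ")
E
```

```text
-50 21 44.5 | -46 14 44.0 | -38 30 49.1 | -34 29 49.4 | -30 33 50.0 | -26 44 33.6 | -22 43 50.6 | -18 25 50.7 | -14 29 51.4 | -10 21 51.7 | -6 28 51.3 | -2 23 51.8 | 2 29 51.9 | 6 23 52.8 | 10 23 51.9 | 14 23 52.1 | 18 27 52.9 | 22 23 52.7 | 26 24 53.5 | 30 21 52.8 | 34 24 52.6 | 38 50 57.2 | 42 37 62.7 | 46 19 62.2 | 50 18 60.5 | 54 22 59.3 | 58 22 59.3 | 62 19 58.4 | 66 23 57.1 | 70 25 57.6 | 74 23 57.5 | 78 27 57.9 |
```

```bash
python3 -c "
from cell import arm
print(arm.job_done())"
```

```text
the job is handed in; nothing more can be done
None
```

The grey case is shut and handed in: the lid is flat, pushed to its stop with its edge under the lip, it stayed shut after the hand was lifted, and the surrounding parts in view were undisturbed.

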